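# Rig the spring rule across the chart tray

### The arm

A 6-joint arm with a two-finger parallel gripper is mounted at the origin on the work surface. World frame = base frame: x ahead of the robot, y to its left, z up, the work surface at z = 0. Lengths are in m, angles in rad, forces in N, time in s.
With the tool pointing down it reaches from about 0.25 to 0.775 m from the base axis. Payload 4 kg.
Tool frame: the origin (TCP) lies between the finger pads; the fingertips stand manip.tcp_to_tips ahead of it and the grasp point (between the pads) lies 2 mm behind it (manip.tcp_to_tips is the distance from the TCP to the fingertips, in m); y points along the fingers, z is the direction in which the jaws open and shut, and the axes are right-handed (so a half turn about y gives the same grasp; the last joint's range is limited). The gripper opens to 85 mm and grips with 20 to 120 N. Pads are 22 mm wide; open, the fingers measure 114 mm over their backs; the gripper's body (76 mm by 85 mm) begins 54 mm behind the grasp point. The pads swing forward as they close: fully open they stand 13 mm farther back than shut.
Start: joints at [-1.349, 0.087, 1.371, -0, 1.684, -0.103], TCP at [0.176, -0.521, 0.225] pointing down, gripper open.
Joint ranges: [-3.1, 3.1], [-0.76, 2.03], [0.27, 2.55], [-1.08, 4.22], [0.17, 2.65], [-2.57, 2.57]. Speed limits (rad/s): [2.79, 2.79, 3.14, 3.14, 3.14, 3.14].

### API

Orientations are given as a unit quaternion [w, x, y, z].
In Python, from cell import manip, optics gives the robot as it stands. The module is installed in compiled form; this text tells all that it offers.
- The arm moves only by the tool drive_tool, never from a script. Its argument "steps" is one flat list of numbers, 7 for each row, row after row: the shift along the tool's x, y, z in m, then the turn, a rotation vector about the tool's x, y, z in degrees, then the finger opening in m, from 0 to 0.0854. In form: [tx, ty, tz, wx, wy, wz, gripper, tx, ty, tz, wx, wy, wz, gripper, ...]. A call has 1 to 10 rows; each row shifts and turns the commanded pose from where the row before left it, along the tool's axes as they then stand; what a row does not reach is not made up. A row lasts 1/10 s, in which the tool goes at most 50 mm and 8.59 degrees, less where a joint would pass 70% of its speed; a pose out of reach is approached as far as the arm can. A call with a gripper value outside its range is refused whole. The fingers move at their own pace and stop on an object; "force" is the grip in N (left out, the last holds). Time passes only in rows, so rows that do not move let the fingers close. It gives the time, the measured TCP pose, the force and the opening at its end, in the units of the state.
- manip.observe(): the state, without advancing time (a new reading comes with each control period).
- optics.read_camera(name): name is "side" or "top"; returns a dict with "color" (480x640x3 uint8, red, green, blue), "fx", "fy", "cx", "cy" (pixels), "rvec" (rotation vector, rad) and "tvec" (3), from world to camera coordinates, as OpenCV has them. Camera axes: x right, y down, z forward; pixel columns grow to the right and rows downward; lengths in m; the calibration is good to about 2 mm. A picture is of the moment at which its call begins. There is no depth.
- manip.finish_job(): hands the job in, once; it reports no verdict.
The state is a dict: "time_s": time; "joints": joint angles; "qvel": joint speeds; "effort": joint torques, N m; "tcp_pos": TCP position; "tcp_rot": TCP orientation; "ft_force": force on the tool from outside, world axes, zero at the start; "torque": the same for the moment, N m; "grip_width": opening from 0.0 (shut) to 1.0 (fully open).
Only numpy, scipy, OpenCV 4.12 (cv2) and the standard library are available. Lean on these libraries where they do the work, as an engineer would, in place of code of your own. Each camera call takes 0.05 s, during which the arm holds its last target.

### The job

Pick up the retractable rule by its case, hook its steel end over the dark batten in the pull-out tray, and draw the case back towards the toothed rail against the spring until the pull on the hook is about 8 newtons. Lock it by lowering the case's fin into the rail at that place, fully down, so that the hook stays drawn against the batten with 8 newtons give or take 1.5, and let go. Never strain the blade above 20 newtons, press gently (the rule and the tray never bear on each other with more than 45 newtons), and leave the compass, torch and paperweight where they are.

Things in the scene. Friction and masses are not known exactly. Their poses are not given: they have to be found in the camera images.
- rule_grip (a point): Centre of the case of the loose retractable rule, 24 mm above its underside. Grey plastic case 110 long (x) x 36 wide (y) x 48 mm high, about 0.4 kg; x points along the blade to the hook end, z up. It stands on two black skids 11 mm high along its long sides. Grip it across its 36 mm width; the upper 37 mm of its sides are flat.
- rule_fin (a point): Lower edge of the steel cross fin under the case: straight below the case's centre, between the skids, 3 mm above the underside of the skids; 3 mm thick (x), 24 mm wide (y), edge rounded. Axes as the case.
- blade: Steel blade sliding straight out of the case's +x end, 18 mm wide, 3 thick, lower face 20 mm above the skids' underside, ending in a hook: a plate 4 mm thick, 24 wide, reaching down to 2 mm above the skids' underside. Origin on the hook's inner face (towards the case), 9 mm above the skids' underside; x points out of the case. With the blade in, it is 165 mm ahead of the case's centre.
- blade_root (a point): Point on the blade 110 mm behind the hook's inner face: at the case's end when the blade is in. A spring in the case draws the blade in, with 1 to 2 N at rest and steadily more as it is drawn out (75 mm at most); its stiffness, 100 to 250 N/m, is not given. What counts is the force between hook and batten, the spring's pull. Hook and batten also rub as the case goes down.
- tray: Fixed shallow wooden tray 420 long (x) x 150 wide (y) x 18 mm high, walls 5 mm, floor 6 mm thick (its top 6 mm above the origin). Origin at the centre of its underside; x points along it from toothed rail to batten, z up. The rule is to lie along its middle (y = 0), hook end to +x, skids on the floor on both sides of the rail.
- rail_mid (a point): Middle of the toothed rail on the tray floor, at the tooth tops, 8 mm above the floor, 90 mm behind (-x) the tray's origin; axes as the tray. 14 mm wide; 13 round-topped cross teeth 4 mm thick at -60, -50 ... +60 mm in x, so twelve 6 mm gaps at -55, -45 ... +55 mm. The fin fits any gap. With the case 10 mm off the floor the fin clears the teeth and the hook still reaches below the batten's top.
- batten_mid (a point): Middle of the stretch where the batten may stand. The batten is a dark wooden bar across the tray, fixed to its floor, 10 mm thick (x), 100 long (y), its top 18 mm above the floor. Its place is not measured: its far face (+x), which the hook catches, is within 40 mm of this point in x. The point is 115 mm ahead (+x) of the tray's origin, at the height of the batten's top; axes as the tray.
- compass: Bystander: round grey plastic compass, 76 mm across and 21 mm high; origin at the centre of its underside.
- torch: Bystander: black aluminium torch lying down, 135 mm long, up to 36 mm thick; origin under its middle.
- paperweight: Bystander: domed green glass paperweight, 68 mm across and 41 mm high; origin at the centre of its underside.
Things that resemble listed ones, but are neither listed nor needed, are in the scene too. Of the things that look like the part that bears rule_grip, take the one that is farthest to the robot's right at the start.

How it is judged:
On the way:
1. the hook has caught beyond the batten and is drawn against it (more than 3 N), while the case is held up off the tray floor (x of blade in the frame of tray between 0.067 and 0.165 m and y of blade in the frame of tray between -0.03 and 0.03 m and z of blade in the frame of tray below 0.029 m and contact force between blade and anything else above 3 N and contact force between blade and the fingers below 0.1 N and z of rule_grip in the frame of tray above 0.034 m), for 0.2 s.
At the end, for the whole second after the job is handed in: The hook stands on the far side of the batten and pulls on it with 6.5 to 9.5 N; the case stands with its skids on the tray floor (within 2 mm), level within 0.06 rad, its fin in a gap of the rail (within 9 mm of the tray's middle line), in line with the tray within 0.1 rad, at rest and released (x of blade in the frame of tray between 0.067 and 0.165 m and y of blade in the frame of tray between -0.03 and 0.03 m and z of blade in the frame of tray below 0.029 m and contact force between blade and anything else between 6.5 and 9.5 N and z of rule_grip in the frame of tray between 0.027 and 0.032 m and y of rule_grip in the frame of tray between -0.009 and 0.009 m and x of rule_grip in the frame of tray between -0.149 and -0.031 m and angle between the x axis of rule_grip and the x axis of tray, either way round below 0.1 rad and angle between rule_grip's own z axis and vertical below 0.06 rad and linear speed of blade below 0.01 m/s); the robot touches nothing.
It fails at once if the blade or hook is strained with more than 20 N (contact force between blade and anything else above 20 N).
It fails at once if the rule is pressed on the tray with more than 45 N (contact force between rule and tray above 45 N).
It fails at once if the compass is moved more than 20 mm (distance of compass from where it was at the start of the episode above 0.02 m).
It fails at once if the torch is moved more than 20 mm (distance of torch from where it was at the start of the episode above 0.02 m).
It fails at once if the paperweight is moved more than 20 mm (distance of paperweight from where it was at the start of the episode above 0.02 m).
It also fails if it takes over 54 s, if anything falls off the work surface, if the arm or the gripper's body presses on something with over 40 N, if the wrist force passes 120 N, or if a joint passes its speed limit or range.

## Working session

There is one attempt and no reset: what is moved stays moved. The work goes in short steps, Python scripts to look and compute and a tool call to move; the robot and the scene stay as the last step left them, time stands still between calls to the robot, and variables do not carry over. Pictures are saved under pics/ and viewed, and the job is handed in when it is done.

Besides the shell and the picture viewer there is one more tool, called after ">>>" by a JSON object that holds its "method" and its "body". drive_tool: Moves the arm, as the interface text tells. Its arguments: {"type":"object","properties":{"steps":{"type":"array"},"force":{"type":"number"}},"required":["steps"]}

```bash
mkdir -p pics; python3 - <<'E'
from cell import manip, optics
import cv2
print(manip.observe(), manip.tcp_to_tips)
for n in ("side","top"):
    d=optics.read_camera(n); cv2.imwrite(f"pics/{n}0.png",d["color"][:,:,::-1])
    print(n,{k:v for k,v in d.items() if k!="color"})
E
```

```text
{'time_s': 0.0, 'joints': array([-1.34910094e+00,  8.80043855e-02,  1.37224419e+00,  1.22741429e-05,
        1.68360147e+00, -1.03115681e-01]), 'qvel': array([ 0.00141057,  0.00148895, -0.00073255,  0.00168879, -0.00161967,
        0.00014185]), 'effort': array([ 2.76192135e-03, -3.51866949e+01, -3.13267601e+01,  1.73768544e-04,
        1.08200006e-02, -2.20353911e-06]), 'tcp_pos': array([ 0.17540159, -0.52075128,  0.22391726]), 'tcp_rot': array([ 0.11429132, -0.11437729,  0.69859853, -0.69700461]), 'ft_force': array([-0.59389187,  0.67840192,  0.022292  ]), 'torque': array([0.00421533, 0.03544851, 0.03222765]), 'grip_width': 0.9984179997703775} 0.017
side {'fx': 451.6107883863818, 'fy': 451.6107883863818, 'cx': 319.1781316994614, 'cy': 244.89522446216472, 'rvec': array([ 2.37327395, -0.18315866,  0.09192312]), 'tvec': array([-0.54094738,  0.01873636,  0.87624102])}
top {'fx': 473.8423583614644, 'fy': 473.8423583614644, 'cx': 314.36140037823463, 'cy': 236.83216510292436, 'rvec': array([ 2.19392784, -2.13094755,  0.13122585]), 'tvec': array([-0.0778295 ,  0.51049783,  0.8112463 ])}
```

View pics/side0.png

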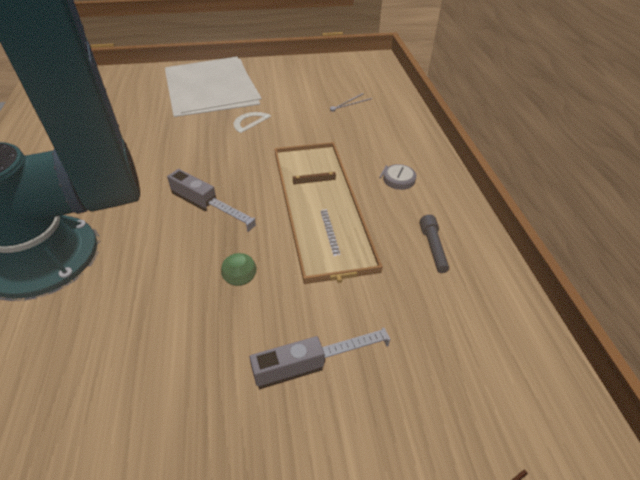

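View pics/top0.png

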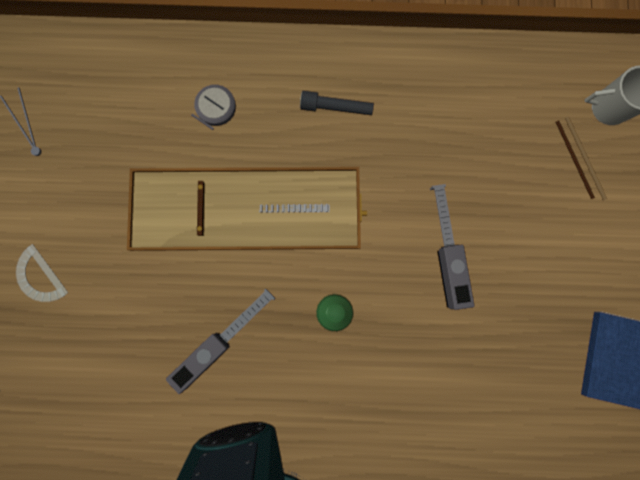

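The side view shows one rule at (290,360) and another at (205,195). The top view shows them at (455,277) and (200,362). The tray has its batten at top (201,208) and its rail at (294,209), with the compass at (215,105), torch (337,104) and paperweight (335,313).

```bash
cat > h.py <<'E'
import numpy as np, cv2
from cell import manip, optics
from scipy.spatial.transform import Rotation as R
def cam(n):
    d=optics.read_camera(n); d['R']=cv2.Rodrigues(d['rvec'])[0]; d['C']=-d['R'].T@d['tvec']; d['K']=np.array([[d['fx'],0,d['cx']],[0,d['fy'],d['cy']],[0,0,1]]); return d
def ray(d,p):
    v=d['R'].T@np.array([(p[0]-d['cx'])/d['fx'],(p[1]-d['cy'])/d['fy'],1.]); return d['C'],v/np.linalg.norm(v)
def onz(d,p,z):
    c,v=ray(d,p); return c+v*(z-c[2])/v[2]
def proj(d,X):
    return cv2.projectPoints(np.array(X,float).reshape(-1,1,3),d['rvec'],d['tvec'],d['K'],None)[0].reshape(-1,2)
def tri(d1,p1,d2,p2):
    c1,v1=ray(d1,p1);c2,v2=ray(d2,p2)
    A=np.stack([v1,-v2],1); s=np.linalg.lstsq(A,c2-c1,rcond=None)[0]
    a=c1+s[0]*v1;b=c2+s[1]*v2; return (a+b)/2,np.linalg.norm(a-b)
def crop(d,box,k,name):
    x0,y0,x1,y1=box; im=d['color'][y0:y1,x0:x1,::-1]
    cv2.imwrite(name,cv2.resize(im,None,fx=k,fy=k,interpolation=cv2.INTER_CUBIC))
E
python3 - <<'E'
from h import *
t=cam('top');s=cam('side')
print(t['C'],s['C'],proj(t,[[0,0,0],[.175,-.52,.22]]),proj(s,[[0,0,0],[.175,-.52,.22]]))
for nm,p in dict(ruleA=(455,277),ruleB=(200,362)).items(): print(nm,onz(t,p,.048))
print(onz(s,(290,360),.048),onz(s,(205,195),.048))
crop(t,(405,165,505,325),3.7,'pics/t1.png'); crop(s,(230,310,410,400),4.4,'pics/s1.png')
crop(t,(115,155,385,260),2.9,'pics/t2.png'); crop(s,(260,130,400,290),3.7,'pics/s2.png')
E
```

```text
[ 0.41394416 -0.06117211  0.86584885] [ 0.43151057 -0.66908025  0.65337867] [[268.90182142 535.00979203]
 [660.04735305 488.44445687]] [[ 40.37621995 254.55186354]
 [-13.22638984 503.5861123 ]]
ruleA [ 0.44790172 -0.30720222  0.048     ]
ruleB [0.29271292 0.12342117 0.048     ]
[ 0.45073793 -0.32663318  0.048     ] [0.32093471 0.0764075  0.048     ]
```

View pics/t1.png

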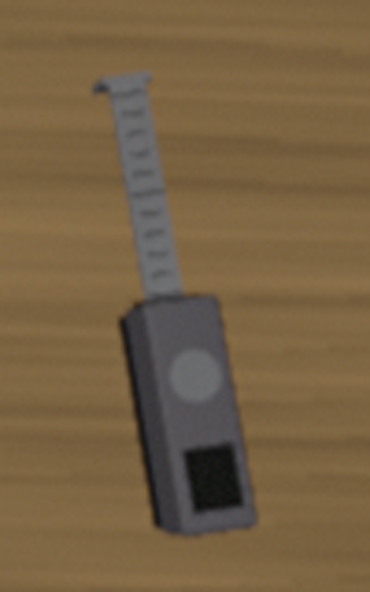

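View pics/s1.png

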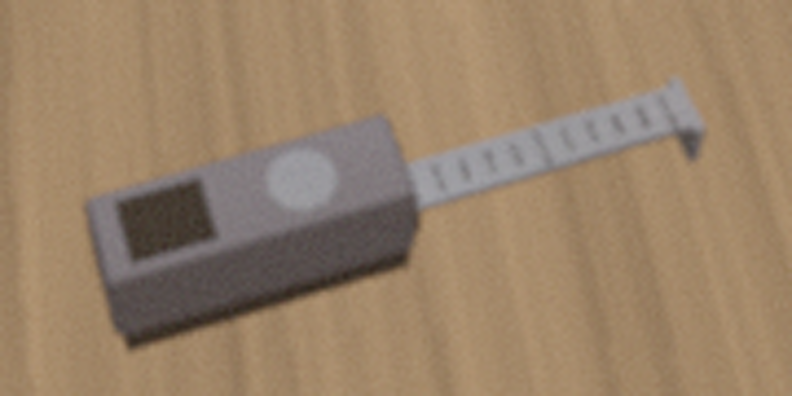

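View pics/t2.png

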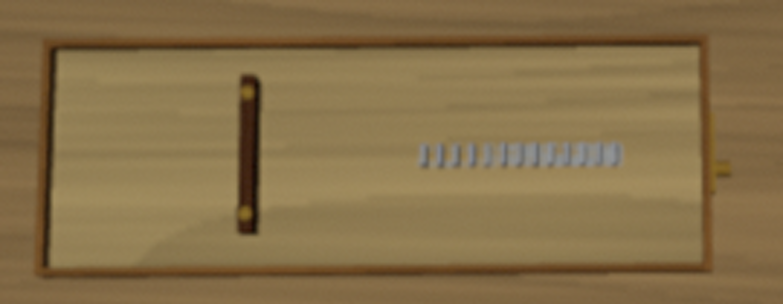

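View pics/s2.png

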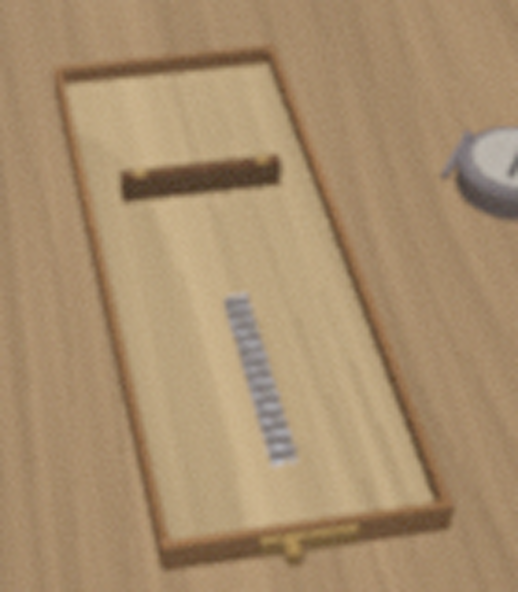

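Candidates for the rule are top (455,277) at y≈-0.31 and top (200,362) at y≈+0.12. The right-hand one at (455,277) is the one to take. The crops confirm it: grey case, steel blade, and its hook pointing roughly +x. Next I triangulate the corners.

```bash
cat > m.py <<'E'
from h import *
t=cam('top');s=cam('side')
T=lambda x,y,o,k:((x+.5)/k-.5+o[0],(y+.5)/k-.5+o[1])
to,so=(405,165),(230,310)
print('rule top')
P=[]
for a,b in [((146,302),(380,118)),((217,297),(418,208)),((256,524),(107,283)),((178,530),(88,203))]:
    X,e=tri(t,T(*a,to,3.7),s,T(*b,so,4.4));P.append(X);print(X.round(4),round(e,4))
P=np.array(P);print(P.mean(0),np.linalg.norm(np.diff(P,axis=0),axis=1)); v=(P[0]+P[1]-P[2]-P[3]);print('yaw',np.degrees(np.arctan2(v[1],v[0])))
# blade hook end in top: 
for p in [(96,86),(150,76)]: print('hook',onz(t,T(*p,to,3.7),.021))
print('tray')
to,so=(115,155),(260,130);Q=[]
for a,b in [((45,40),(272,50)),((708,38),(450,508)),((711,270),(163,548)),((38,273),(58,72))]:
    X,e=tri(t,T(*a,to,2.9),s,T(*b,so,3.7));Q.append(X);print(X.round(4),round(e,4))
Q=np.array(Q);print(Q.mean(0),np.linalg.norm(np.diff(Q,axis=0),axis=1)); v=(Q[0]+Q[3]-Q[2]-Q[1]);print('yaw',np.degrees(np.arctan2(v[1],v[0])))
# rail and batten masks (top)
for d,n,box in [(t,'top',(115,155,385,260)),(s,'side',(260,130,400,290))]:
    c=d['color'].astype(int);x0,y0,x1,y1=box
    hsv=cv2.cvtColor(d['color'],cv2.COLOR_RGB2HSV)
    m=np.zeros(c.shape[:2],np.uint8); m[(c[...,2]>c[...,0]-5)&(c.sum(2)>200)]=255
    mm=np.zeros_like(m);mm[y0:y1,x0:x1]=m[y0:y1,x0:x1]
    ys,xs=np.nonzero(mm);z=.014
    print(n,len(xs),xs.min(),xs.max(),ys.min(),ys.max());pc=(xs.mean(),ys.mean());print('rail',pc,onz(d,pc,z))
    vx=cv2.fitLine(np.stack([xs,ys],1).astype(np.float32),cv2.DIST_L2,0,.01,.01).ravel()
    a=onz(d,(vx[2],vx[3]),z);b=onz(d,(vx[2]+30*vx[0],vx[3]+30*vx[1]),z);w=b-a;print('rail dir',np.degrees(np.arctan2(w[1],w[0])))
E
python3 m.py
```

```text
rule top
[ 0.4984 -0.2896  0.044 ] 0.0053
[ 0.5042 -0.3246  0.0396] 0.0013
[ 0.3975 -0.3399  0.0459] 0.0026
[ 0.3931 -0.3055  0.0398] 0.0037
[ 0.44830034 -0.31491652  0.04235086] [0.03575586 0.1079646  0.03521666]
yaw 8.404094306373153
hook [ 0.60953628 -0.27179745  0.021     ]
hook [ 0.6153562  -0.29840691  0.021     ]
tray
[0.6299 0.2799 0.0114] 0.0032
[ 0.6437 -0.141   0.0152] 0.0017
[ 0.4963 -0.1455  0.0151] 0.0012
[0.4827 0.2731 0.012 ] 0.0007
[0.56315389 0.06661867 0.01342803] [0.42111256 0.14754965 0.41885266]
yaw 91.8697346562497
top 170 261 328 205 211
rail (np.float64(302.1823529411765), np.float64(208.08823529411765)) [ 0.5665467  -0.03925323  0.014     ]
rail dir -88.40247116703559
side 48 324 395 168 254
rail (np.float64(341.0208333333333), np.float64(227.6875)) [ 0.58871802 -0.02528507  0.014     ]
rail dir 50.60364705379342
```

```bash
cat > m2.py <<'E'
from h import *
t=cam('top');s=cam('side')
T=lambda p,o,k:((p[0]+.5)/k-.5+o[0],(p[1]+.5)/k-.5+o[1])
def rep(tp,sp,to,tk,so,sk,z,xi):
    for d,ps,o,k in ((t,tp,to,tk),(s,sp,so,sk)):
        P=np.array([onz(d,T(p,o,k),z) for p in ps]); v=P[xi[0]]+P[xi[1]]-P[xi[2]]-P[xi[3]]
        print(P.mean(0).round(4),'yaw',np.degrees(np.arctan2(v[1],v[0])).round(2),np.linalg.norm(np.diff(P,axis=0),axis=1).round(4))
rep([(146,302),(217,297),(256,524),(178,530)],[(380,118),(418,208),(107,283),(88,203)],(405,165),3.7,(230,310),4.4,.048,(0,1,2,3))
rep([(45,40),(708,38),(711,270),(38,273)],[(272,50),(450,508),(163,548),(58,72)],(115,155),2.9,(260,130),3.7,.018,(0,3,1,2))
# batten by mask
for d,box in ((t,(140,175,240,245)),(s,(285,160,345,195))):
    x0,y0,x1,y1=box; c=d['color'].astype(int); m=np.zeros(c.shape[:2],np.uint8); m[y0:y1,x0:x1]=(c[y0:y1,x0:x1].sum(2)<(230 if d is s else 170))*255
    cs=max(cv2.findContours(m,0,2)[0],key=cv2.contourArea); print(cv2.boundingRect(cs),cv2.minAreaRect(cs), onz(d,cv2.minAreaRect(cs)[0],.024))
crop(t,(185,170,220,245),8,'pics/t3.png'); crop(t,(250,190,340,230),8.8,'pics/t4.png'); crop(s,(280,155,350,270),5,'pics/s3.png')
E
python3 m2.py
```

```text
[ 0.4496 -0.3132  0.048 ] yaw 8.56 [0.0336 0.1065 0.0363]
[ 0.4465 -0.3183  0.048 ] yaw 8.14 [0.0378 0.1069 0.031 ]
[0.5632 0.0655 0.018 ] yaw 91.92 [0.4184 0.1473 0.4162]
[0.5613 0.0606 0.018 ] yaw 92.02 [0.4135 0.1466 0.4123]
(197, 181, 8, 55) ((200.57118225097656, 208.0116424560547), (6.202789783477783, 54.02956771850586), 1.1691393852233887) [0.55944966 0.1432368  0.024     ]
(293, 174, 42, 10) ((313.620849609375, 178.0576171875), (5.592169284820557, 41.41611862182617), 83.48019409179688) [0.55601374 0.13085184 0.024     ]
```

View pics/t3.png

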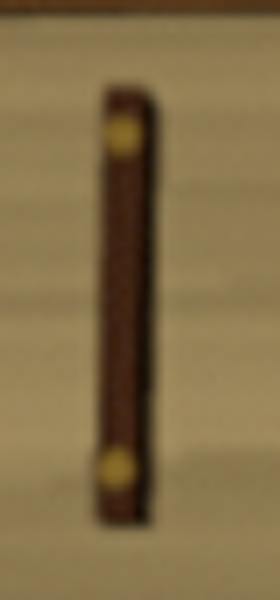

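View pics/t4.png

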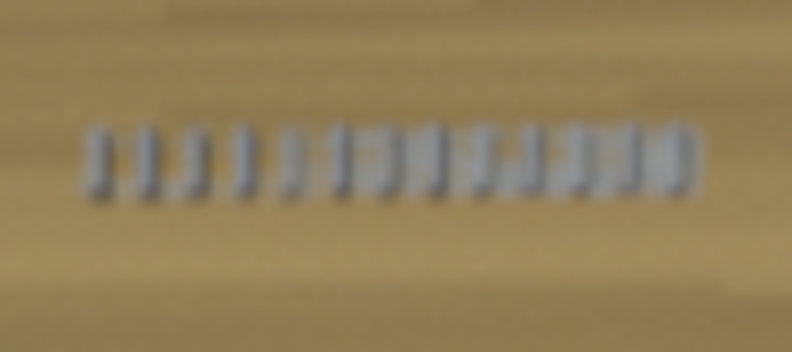

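View pics/s3.png

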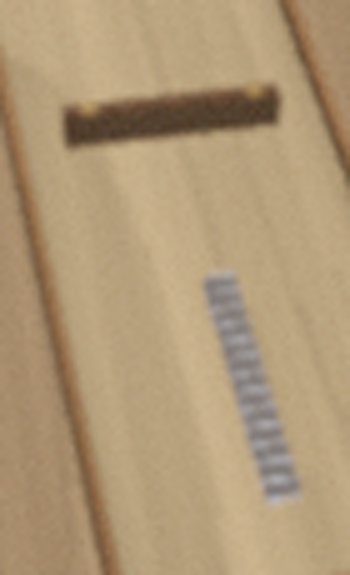

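The top view's rail shows 13 teeth, at crop x 97 to 680. The batten's left (far) edge is at crop x≈102 of t3. The two cameras disagree by 2–5 mm and both put the tops about 5 mm low, which is calibration bias, so known heights plus robot kinematics will serve for z. Now I work out rail, batten and approach.

```bash
cat > m3.py <<'E'
from h import *
t=cam('top')
T=lambda p,o,k:((p[0]+.5)/k-.5+o[0],(p[1]+.5)/k-.5+o[1])
a=onz(t,T((97,162),(250,190),8.8),.014);b=onz(t,T((681,158),(250,190),8.8),.014)
print('rail',a,b,(a+b)/2,np.linalg.norm(a-b),np.degrees(np.arctan2(*(a-b)[1::-1])))
f1=onz(t,T((107,100),(185,170),8),.024);f2=onz(t,T((97,515),(185,170),8),.024);print('batten far face',f1,f2)
o=manip.observe();q=o['tcp_rot'];Rt=R.from_quat(q,scalar_first=True).as_matrix();print('tool axes cols\n',Rt.round(3)); print(np.degrees(o['joints']).round(1),o['time_s'],o['tcp_pos'])
c=(a+b)/2; ux=(a-b)/np.linalg.norm(a-b); print('batten from railmid', (f1+f2)[:2]/2@ux[:2]-c[:2]@ux[:2])
E
python3 m3.py
```

```text
rail [0.56451506 0.03651775 0.014     ] [ 0.56895803 -0.08435218  0.014     ] [ 0.56673654 -0.02391721  0.014     ] 0.12095155778299278 92.1051481536741
batten far face [0.60691408 0.15070877 0.024     ] [0.51229367 0.14749487 0.024     ]
tool axes cols
 [[-0.948 -0.     0.319]
 [-0.319  0.    -0.948]
 [-0.    -1.    -0.   ]]
[-77.3   5.   78.5  -0.   96.5  -5.9] 0.45 [ 0.17551879 -0.5212223   0.22502592]
batten from railmid 0.17316427253352695
```

>>> {"method": "drive_tool", "body": {"steps": [-0.0405,0.0,-0.0135,0,0,0,0.085,-0.0405,0.0,-0.0135,0,0,0,0.085,-0.0405,0.013,-0.0135,0,0,0,0.085,-0.0405,0.013,-0.0135,0,0,0,0.085,-0.0405,0.013,-0.0135,0,0,0,0.085,-0.0405,0.013,-0.0135,0,0,0,0.085,-0.0405,0.013,-0.0135,0,0,0,0.085,-0.0405,0.013,-0.0135,0,0,0,0.085,0,0.013,0,0,4.8,0,0.085,0,0.013,0,0,4.8,0,0.085], "force": 60}}

```text
time_s: 1.45
tcp_pos: [0.4494, -0.3143, 0.1206]
tcp_rot: [-0.056, 0.055, -0.705, 0.705]
ft_force: [-0.9, -0.9, -0.5]
grip_width: 0.995
```

>>> {"method": "drive_tool", "body": {"steps": [0,0,0,0,0,0,0.085]}}

```text
time_s: 1.55
tcp_pos: [0.4474, -0.3141, 0.1188]
tcp_rot: [0.055, -0.057, 0.706, -0.704]
ft_force: [-0.4, 0.5, -0.8]
grip_width: 0.993
```

```bash
cat > st.py <<'E'
from h import *
o=manip.observe();Rt=R.from_quat(o['tcp_rot'],scalar_first=True).as_matrix()
print(o['time_s'].__round__(2),o['tcp_pos'].round(4),'ft',o['ft_force'].round(2),o['torque'].round(2),'w',round(o['grip_width']*85.4,1));print(Rt.round(3).tolist(),'zyaw',np.degrees(np.arctan2(Rt[1,2],Rt[0,2])).round(2))
E
cat > see.py <<'E'
import sys
from st import *
n=sys.argv[1]
t=cam('top');s=cam('side')
b=[int(x) for x in sys.argv[2:10]]
def f(d,b,H=450):
    k=H/(b[3]-b[1]); im=d['color'][b[1]:b[3],b[0]:b[2],::-1]; return cv2.resize(im,None,fx=k,fy=k,interpolation=cv2.INTER_CUBIC),k
A,ka=f(t,b[:4]);B,kb=f(s,b[4:]); 
B=cv2.resize(B,(int(B.shape[1]),450));A=cv2.resize(A,(A.shape[1],450))
I=np.hstack([A,B]);print('split',A.shape[1],ka,kb,I.shape)
if I.shape[1]>800: q=800/I.shape[1]; I=cv2.resize(I,None,fx=q,fy=q)
cv2.imwrite('pics/'+n+'.png',I)
E
python3 see.py a1 390 150 530 330 220 230 440 420
```

```text
1.55 [ 0.4474 -0.3141  0.1188] ft [-0.37  0.47 -0.81] [-0.    0.03 -0.01] w 84.8
[[-0.987, -0.004, 0.158], [-0.158, 0.003, -0.987], [0.003, -1.0, -0.004]] zyaw -80.92
split 350 2.5 2.3684210526315788 (450, 871, 3)
```

View pics/a1.png

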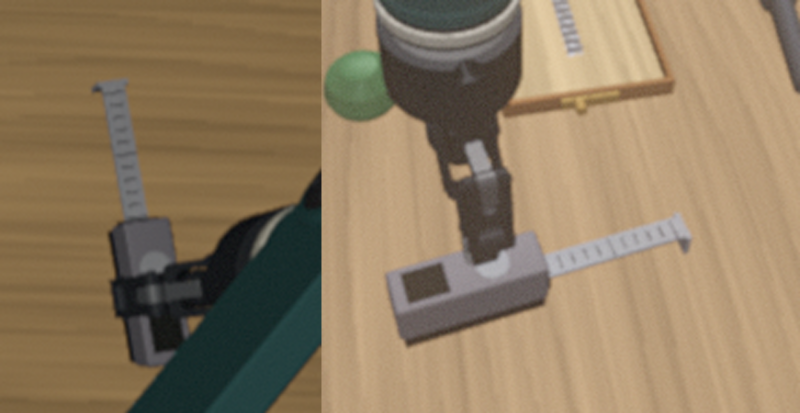

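The open fingers straddle the case about its middle, and the yaw matches. I descend and close.

>>> {"method": "drive_tool", "body": {"steps": [0,0.02,0,0,0,0,0.085,0,0.02,0,0,0,0,0.085,0,0.02,0,0,0,0,0.085,0,0.015,0,0,0,0,0.085,0,0.01,0,0,0,0,0.085,0,0,0,0,0,0,0.085,0,0,0,0,0,0,0.02,0,0,0,0,0,0,0.02,0,0,0,0,0,0,0.02,0,0,0,0,0,0,0.02], "force": 60}}

```text
time_s: 2.65
tcp_pos: [0.4486, -0.3156, 0.0376]
tcp_rot: [-0.056, 0.055, -0.705, 0.705]
ft_force: [-1.4, 2.8, 2.3]
grip_width: 0.389
```

>>> {"method": "drive_tool", "body": {"steps": [0,0,0,0,0,0,0.02,0,0,0,0,0,0,0.02,0,0,0,0,0,0,0.02]}}

```text
time_s: 2.95
tcp_pos: [0.4486, -0.3156, 0.0375]
tcp_rot: [-0.056, 0.055, -0.705, 0.705]
ft_force: [-1.6, 1.8, 5.6]
grip_width: 0.388
```

```bash
python3 see.py a2 390 150 530 330 220 230 440 420
```

```text
2.95 [ 0.4486 -0.3156  0.0375] ft [-1.59  1.85  5.62] [0.31 0.21 0.01] w 33.1
[[-0.988, 0.001, 0.157], [-0.157, -0.001, -0.988], [-0.001, -1.0, 0.001]] zyaw -80.97
split 350 2.5 2.3684210526315788 (450, 871, 3)
```

View pics/a2.png

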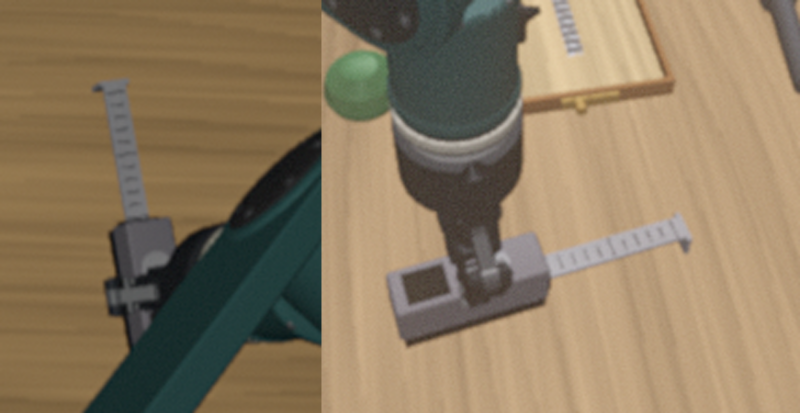

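Grasped: width ≈33 mm, case still in line with the blade. TCP z is 0.0375 with the skids on the table, so it should be 0.0435 on the tray floor. Next I lift, carry over and turn.

>>> {"method": "drive_tool", "body": {"steps": [0,-0.02,0,0,0,0,0.02,0,-0.03,0,0,0,0,0.02,0,-0.025,0,0,0,0,0.02,-0.0275,0,-0.0483,0,0,0,0.02,-0.0275,0,-0.0483,0,0,0,0.02,-0.0275,0,-0.0483,0,0,0,0.02,-0.0275,0,-0.0483,0,0,0,0.02,-0.0275,0,-0.0483,0,0,0,0.02,-0.0275,0,-0.0483,0,0,0,0.02], "force": 80}}

```text
time_s: 3.95
tcp_pos: [0.5532, -0.0328, 0.1093]
tcp_rot: [0.054, -0.057, 0.705, -0.705]
ft_force: [0.8, -0.4, -4.7]
grip_width: 0.377
```

>>> {"method": "drive_tool", "body": {"steps": [0,0,0,0,-8.3,0,0.02,0,0,0,0,-8.3,0,0.02,0,0,0,0,-8.3,0,0.02,0,0,0,0,-8.3,0,0.02,0,0,0,0,-8.3,0,0.02,0,0,0,0,-8.3,0,0.02,0,0,0,0,-8.3,0,0.02,0,0,0,0,-8.3,0,0.02,0,0,0,0,-8.3,0,0.02,0,0,0,0,-8.3,0,0.02]}}

```text
time_s: 4.95
tcp_pos: [0.5527, -0.0347, 0.109]
tcp_rot: [-0.509, 0.511, -0.491, 0.489]
ft_force: [-0.0, 1.3, -5.5]
grip_width: 0.382
```

>>> {"method": "drive_tool", "body": {"steps": [0,0,0,0,0,0,0.02,0,0,0,0,0,0,0.02]}}

```text
time_s: 5.15
tcp_pos: [0.5531, -0.0347, 0.1097]
tcp_rot: [-0.507, 0.508, -0.493, 0.491]
ft_force: [0.0, 0.7, -5.4]
grip_width: 0.382
```

```bash
python3 see.py a3 110 130 400 290 240 120 420 300
```

```text
5.15 [ 0.5531 -0.0347  0.1097] ft [ 0.04  0.66 -5.36] [-0.05 -0.01 -0.  ] w 32.6
[[0.032, -0.002, 0.999], [-0.999, 0.0, 0.032], [-0.0, -1.0, -0.002]] zyaw 1.84
split 816 2.8125 2.5 (450, 1266, 3)
```

View pics/a3.png

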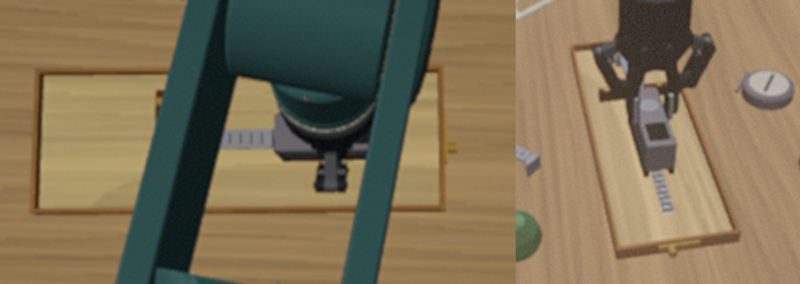

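```bash
python3 - <<'E'
from h import *
t=cam('top');s=cam('side')
crop(t,(180,170,330,245),5.2,'pics/t5.png');crop(s,(280,140,360,250),5.2,'pics/s5.png')
E
```

```text
(no output)
```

View pics/t5.png

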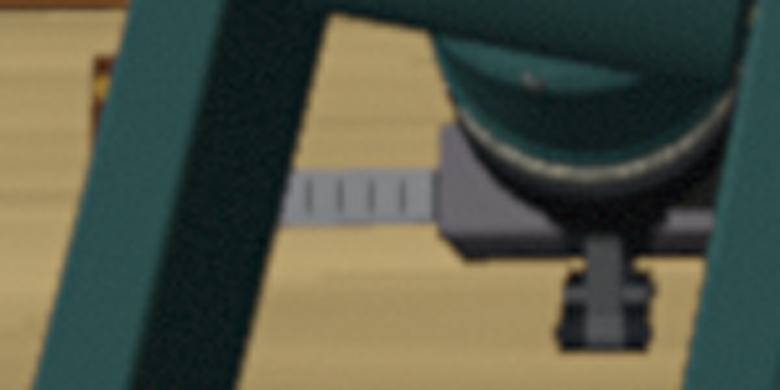

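View pics/s5.png

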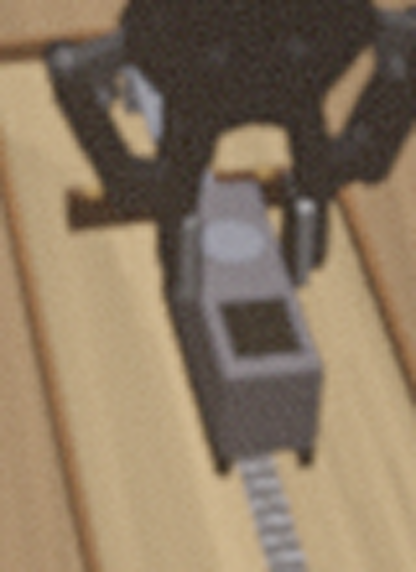

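```bash
python3 - <<'E'
from h import *
t=cam('top');s=cam('side')
T=lambda p,o,k:((p[0]+.5)/k-.5+o[0],(p[1]+.5)/k-.5+o[1])
o=(180,170);k=5.2
p=lambda a,z:onz(t,T(a,o,k),z).round(4)
print('case front top corners',p((441,126),.12),p((443,235),.12)); print('blade',p((432,197),.095),p((292,198),.095))
o2=(280,140);q=lambda a,z:onz(s,T(a,o2,k),z).round(4)
print('rear top corners side',q((222,368),.12),q((320,370),.12)); print('disc',q((234,241),.12))
E
```

```text
case front top corners [0.5689 0.0192 0.12  ] [0.535  0.0172 0.12  ]
blade [0.5511 0.0238 0.095 ] [0.5495 0.0681 0.095 ]
rear top corners side [ 0.5383 -0.0841  0.12  ] [ 0.5711 -0.0899  0.12  ]
disc [ 0.5537 -0.0175  0.12  ]
```

>>> {"method": "drive_tool", "body": {"steps": [-0.02,0,0.0075,0,0,0,0.02,-0.02,0,0.007,0,0,0,0.02,0,0.02,0,0,0,0,0.02,0,0.02,0,0,0,0,0.02,0,0,0,0,0,0,0.02,0,0,0,0,0,0,0.02]}}

```text
time_s: 6.05
tcp_pos: [0.5667, 0.0057, 0.0709]
tcp_rot: [-0.508, 0.509, -0.491, 0.491]
ft_force: [0.0, 0.3, -4.0]
grip_width: 0.376
```

```bash
python3 st.py; python3 - <<'E'
from h import *
t=cam('top');s=cam('side')
crop(t,(120,160,300,250),4.4,'pics/t6.png');crop(s,(280,120,400,260),4.2,'pics/s6.png')
E
```

```text
6.05 [0.5667 0.0057 0.0709] ft [ 0.05  0.26 -3.96] [-0.04 -0.05 -0.06] w 32.1
[[0.035, -0.001, 0.999], [-0.999, 0.0, 0.035], [-0.0, -1.0, -0.001]] zyaw 1.99
```

View pics/t6.png

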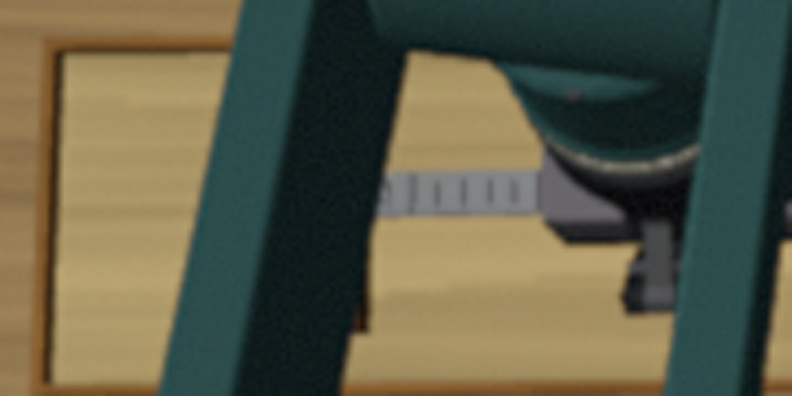

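View pics/s6.png

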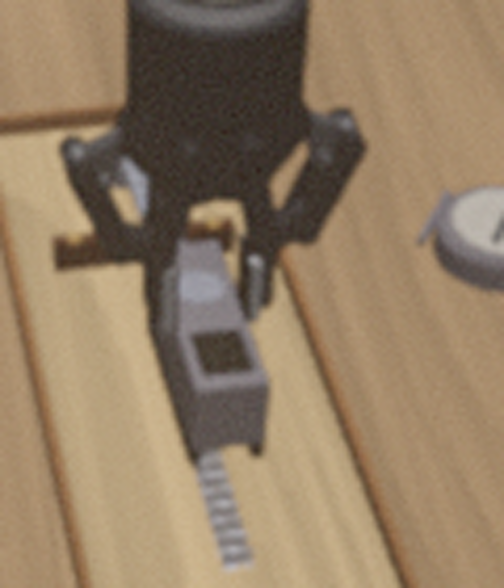

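```bash
python3 - <<'E'
from h import *
t=cam('top');s=cam('side')
T=lambda p,o,k:((p[0]+.5)/k-.5+o[0],(p[1]+.5)/k-.5+o[1])
p=lambda a,z:onz(t,T(a,(120,160),4.4),z).round(4)
print(p((543,222),.0814),p((535,193),.0564),p((385,195),.0564))
E
```

```text
[0.5482 0.058  0.0814] [0.5639 0.0655 0.0564] [0.5613 0.1245 0.0564]
```

The case front is at y≈0.058, so the hook lies at ≈0.168, about 19 mm beyond the batten face at 0.149. The blade is on the tray's middle line. I lower to 9 mm off the floor.

>>> {"method": "drive_tool", "body": {"steps": [0,0.009,0,0,0,0,0.02,0,0.009,0,0,0,0,0.02,0,0,0,0,0,0,0.02,0,0,0,0,0,0,0.02]}}

```text
time_s: 6.65
tcp_pos: [0.5663, 0.0058, 0.0521]
tcp_rot: [-0.508, 0.509, -0.492, 0.491]
ft_force: [0.2, -0.4, -4.7]
grip_width: 0.379
```

```bash
cat > avg.py <<'E'
from h import *
import sys
F=[];P=[];M=[]
for i in range(int(sys.argv[1]) if len(sys.argv)>1 else 8):
    optics.read_camera('top'); o=manip.observe(); F.append(o['ft_force']);P.append(o['tcp_pos']);M.append(o['torque'])
print(round(o['time_s'],2),'F',np.mean(F,0).round(2),'sd',np.std(F,0).round(2),'P',np.mean(P,0).round(5),'M',np.mean(M,0).round(3),round(o['grip_width']*85.4,1))
E
python3 avg.py 8
```

```text
7.05 F [-0.07  0.07 -4.83] sd [0.57 0.43 0.31] P [0.56717 0.00568 0.05331] M [-0.049 -0.011 -0.012] 32.4
```

>>> {"method": "drive_tool", "body": {"steps": [0.007,0,0,0,0,0,0.02,0.007,0,0,0,0,0,0.02,0,0,0,0,0,0,0.02]}}

```text
time_s: 7.35
tcp_pos: [0.5676, -0.0097, 0.0532]
tcp_rot: [-0.508, 0.509, -0.491, 0.492]
ft_force: [-0.1, 0.4, -5.3]
grip_width: 0.378
```

>>> {"method": "drive_tool", "body": {"steps": [0.002,0,0,0,0,0,0.02,0,0,0,0,0,0,0.02]}}

```text
time_s: 7.55
tcp_pos: [0.5675, -0.0106, 0.0531]
tcp_rot: [-0.509, 0.509, -0.491, 0.491]
ft_force: [0.2, 0.5, -5.5]
grip_width: 0.379
```

>>> {"method": "drive_tool", "body": {"steps": [0.002,0,0,0,0,0,0.02,0,0,0,0,0,0,0.02]}}

```text
time_s: 7.75
tcp_pos: [0.5676, -0.0124, 0.0531]
tcp_rot: [-0.509, 0.509, -0.491, 0.491]
ft_force: [0.5, 0.5, -5.4]
grip_width: 0.382
```

>>> {"method": "drive_tool", "body": {"steps": [0.002,0,0,0,0,0,0.02,0,0,0,0,0,0,0.02]}}

```text
time_s: 7.95
tcp_pos: [0.5676, -0.0139, 0.053]
tcp_rot: [0.509, -0.508, 0.491, -0.491]
ft_force: [0.7, 2.2, -5.0]
grip_width: 0.384
```

>>> {"method": "drive_tool", "body": {"steps": [0.003,0,0,0,0,0,0.02,0,0,0,0,0,0,0.02]}}

```text
time_s: 8.15
tcp_pos: [0.5676, -0.0172, 0.0529]
tcp_rot: [0.509, -0.509, 0.491, -0.491]
ft_force: [0.6, 2.7, -5.9]
grip_width: 0.379
```

>>> {"method": "drive_tool", "body": {"steps": [0.003,0,0,0,0,0,0.02,0,0,0,0,0,0,0.02]}}

```text
time_s: 8.35
tcp_pos: [0.5678, -0.0203, 0.053]
tcp_rot: [-0.509, 0.509, -0.491, 0.491]
ft_force: [-0.2, 2.5, -6.6]
grip_width: 0.379
```

```bash
python3 avg.py 6
```

```text
8.65 F [-0.66  2.27 -5.74] sd [0.57 0.16 0.32] P [ 0.56779 -0.02017  0.05302] M [ 0.421  0.034 -0.021] 32.4
```

The hook has caught at TCP y≈-0.0135. I keep drawing and log force against position.

>>> {"method": "drive_tool", "body": {"steps": [0.005,0,0,0,0,0,0.02,0.005,0,0,0,0,0,0.02,0,0,0,0,0,0,0.02,0,0,0,0,0,0,0.02]}}

```text
time_s: 9.05
tcp_pos: [0.5681, -0.0303, 0.053]
tcp_rot: [0.509, -0.508, 0.492, -0.491]
ft_force: [0.0, 4.6, -5.6]
grip_width: 0.379
```

```bash
python3 avg.py 10
```

```text
9.55 F [-0.21  3.93 -6.05] sd [0.38 0.51 0.36] P [ 0.56821 -0.03015  0.05308] M [ 0.693  0.021 -0.041] 32.7
```

>>> {"method": "drive_tool", "body": {"steps": [0.005,0,0,0,0,0,0.02,0.005,0,0,0,0,0,0.02,0,0,0,0,0,0,0.02,0,0,0,0,0,0,0.02]}}

```text
time_s: 9.95
tcp_pos: [0.5684, -0.0397, 0.0529]
tcp_rot: [0.509, -0.508, 0.492, -0.491]
ft_force: [-0.2, 5.2, -5.5]
grip_width: 0.378
```

```bash
python3 avg.py 10
```

```text
10.45 F [-0.19  5.89 -6.29] sd [0.49 0.44 0.5 ] P [ 0.56849 -0.03958  0.05295] M [ 0.933 -0.018 -0.095] 32.5
```

Force against y fits about 187 N/m. The nearest predicted gap has TCP y≈-0.046 (≈7.1 N), the next -0.056 (≈9 N). I go to the first and feel for the gap.

>>> {"method": "drive_tool", "body": {"steps": [0.0035,0,0,0,0,0,0.02,0.0035,0,0,0,0,0,0.02,0,0,0,0,0,0,0.02,0,0,0,0,0,0,0.02]}}

```text
time_s: 10.85
tcp_pos: [0.5686, -0.0462, 0.0529]
tcp_rot: [0.509, -0.508, 0.492, -0.491]
ft_force: [-0.1, 5.9, -6.0]
grip_width: 0.379
```

```bash
python3 avg.py 12;  python3 - <<'E'
from h import *
t=cam('top');s=cam('side')
crop(t,(180,160,360,250),4.4,'pics/t7.png');crop(s,(290,130,410,280),3.9,'pics/s7.png')
E
```

```text
11.45 F [ 0.45  6.88 -6.23] sd [0.62 0.76 0.29] P [ 0.56867 -0.04609  0.05285] M [ 1.124 -0.013 -0.099] 32.8
```

View pics/t7.png

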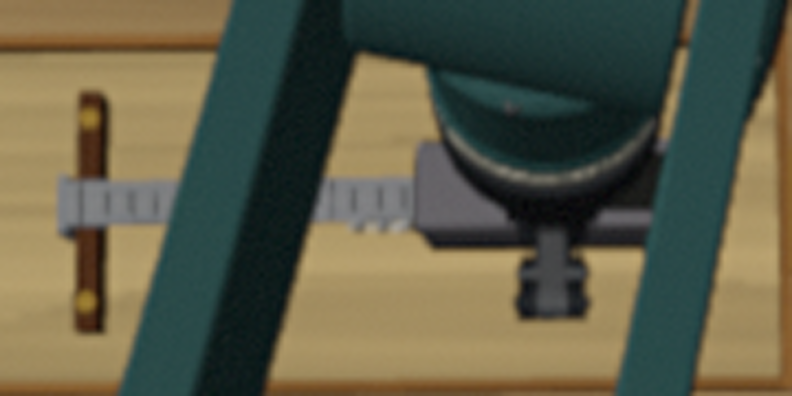

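View pics/s7.png

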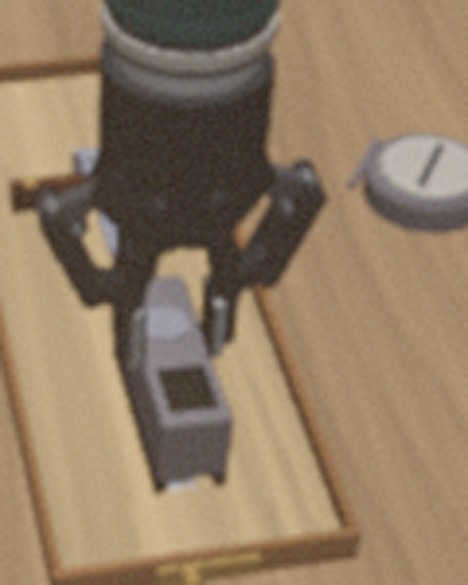

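```bash
python3 - <<'E'
from h import *
t=cam('top')
T=lambda p,o,k:((p[0]+.5)/k-.5+o[0],(p[1]+.5)/k-.5+o[1])
p=lambda a,z:onz(t,T(a,(180,160),4.4),z).round(4)
print(p((415,145),.0633),p((415,224),.0633),'hook outer',p((59,190),.036),'blade',p((400,200),.038))
E
python3 - <<'E'
import numpy as np
y=np.array([-.02017,-.03015,-.03958,-.04609]);F=np.array([2.27,3.93,5.89,6.88])-.07
print(np.polyfit(y,F,1), np.polyval(np.polyfit(y,F,1),[-.0462,-.0508,-.0562]))
E
```

```text
[0.5834 0.009  0.0633] [0.552  0.0078 0.0633] hook outer [0.5664 0.1542 0.036 ] blade [0.566  0.0164 0.038 ]
[-181.45272168   -1.49643891] [6.88667684 7.72135936 8.70120405]
```

>>> {"method": "drive_tool", "body": {"steps": [0.001,0.002,0,0,0,0,0.02,0,0.002,0,0,0,0,0.02,0,0,0,0,0,0,0.02]}}

```text
time_s: 11.9
tcp_pos: [0.5686, -0.047, 0.0487]
tcp_rot: [0.509, -0.508, 0.492, -0.49]
ft_force: [0.4, 6.8, -6.1]
grip_width: 0.381
```

>>> {"method": "drive_tool", "body": {"steps": [0,0.001,0,0,0,0,0.02,0,0,0,0,0,0,0.02]}}

```text
time_s: 12.1
tcp_pos: [0.5687, -0.047, 0.0479]
tcp_rot: [0.509, -0.508, 0.492, -0.49]
ft_force: [-0.5, 6.8, -5.0]
grip_width: 0.381
```

>>> {"method": "drive_tool", "body": {"steps": [0,0.001,0,0,0,0,0.02,0,0,0,0,0,0,0.02]}}

```text
time_s: 12.3
tcp_pos: [0.5688, -0.047, 0.047]
tcp_rot: [0.509, -0.508, 0.492, -0.491]
ft_force: [0.1, 6.6, -4.8]
grip_width: 0.38
```

>>> {"method": "drive_tool", "body": {"steps": [0,0.001,0,0,0,0,0.02,0,0,0,0,0,0,0.02]}}

```text
time_s: 12.5
tcp_pos: [0.569, -0.0474, 0.0464]
tcp_rot: [0.509, -0.508, 0.491, -0.491]
ft_force: [-0.7, 6.5, -5.0]
grip_width: 0.382
```

```bash
python3 avg.py 6
```

```text
12.8 F [-0.13  6.04 -4.79] sd [0.37 0.69 0.48] P [ 0.56898 -0.04732  0.0464 ] M [ 1.139  0.069 -0.03 ] 32.3
```

The fin is entering a gap and touching its batten-side tooth, shown by the slight push to -y. I shift 1 mm back and go on down.

>>> {"method": "drive_tool", "body": {"steps": [0.001,0,0,0,0,0,0.02,0,0.001,0,0,0,0,0.02,0,0,0,0,0,0,0.02]}}

```text
time_s: 13.1
tcp_pos: [0.5689, -0.048, 0.0452]
tcp_rot: [0.509, -0.508, 0.492, -0.491]
ft_force: [0.0, 7.2, -5.0]
grip_width: 0.38
```

>>> {"method": "drive_tool", "body": {"steps": [0,0.001,0,0,0,0,0.02,0,0,0,0,0,0,0.02]}}

```text
time_s: 13.3
tcp_pos: [0.569, -0.0481, 0.0446]
tcp_rot: [0.509, -0.508, 0.492, -0.491]
ft_force: [-0.5, 6.1, -4.2]
grip_width: 0.379
```

```bash
python3 avg.py 6
```

```text
13.6 F [-0.82  6.27 -3.98] sd [0.3  0.18 0.27] P [ 0.56901 -0.04813  0.04461] M [ 1.273  0.119 -0.04 ] 32.6
```

>>> {"method": "drive_tool", "body": {"steps": [0.0007,0.0007,0,0,0,0,0.02,0,0,0,0,0,0,0.02]}}

```text
time_s: 13.8
tcp_pos: [0.569, -0.0482, 0.0445]
tcp_rot: [0.51, -0.508, 0.492, -0.49]
ft_force: [-2.0, 7.7, -1.1]
grip_width: 0.383
```

>>> {"method": "drive_tool", "body": {"steps": [0,0.0007,0,0,0,0,0.02,0,0,0,0,0,0,0.02]}}

```text
time_s: 14.0
tcp_pos: [0.5691, -0.0482, 0.0445]
tcp_rot: [0.51, -0.508, 0.492, -0.49]
ft_force: [-2.8, 8.8, 2.2]
grip_width: 0.384
```

```bash
python3 avg.py 8
```

```text
14.4 F [-3.11  8.34  1.14] sd [0.5  0.54 0.36] P [ 0.56907 -0.0482   0.04445] M [ 1.583  0.541 -0.035] 32.2
```

```bash
python3 st.py; python3 - <<'E'
from h import *
s=cam('side');t=cam('top')
crop(s,(300,190,370,270),7,'pics/s8.png');crop(t,(180,160,360,250),4.4,'pics/t8.png')
E
```

```text
14.4 [ 0.5691 -0.0482  0.0445] ft [-1.91  8.93  1.34] [ 1.59  0.55 -0.02] w 32.2
[[0.035, 0.001, 0.999], [-0.999, 0.003, 0.035], [-0.003, -1.0, 0.001]] zyaw 2.03
```

View pics/s8.png

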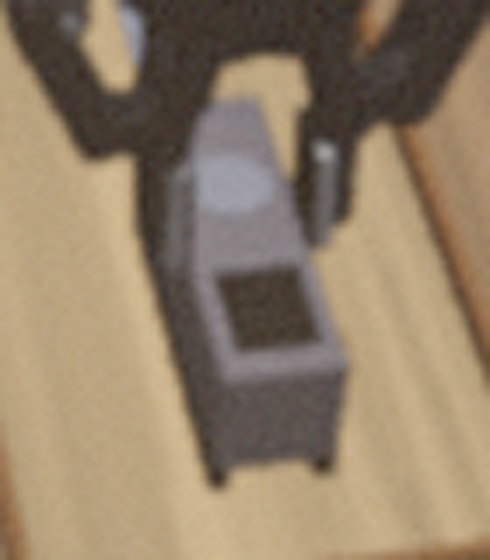

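View pics/t8.png

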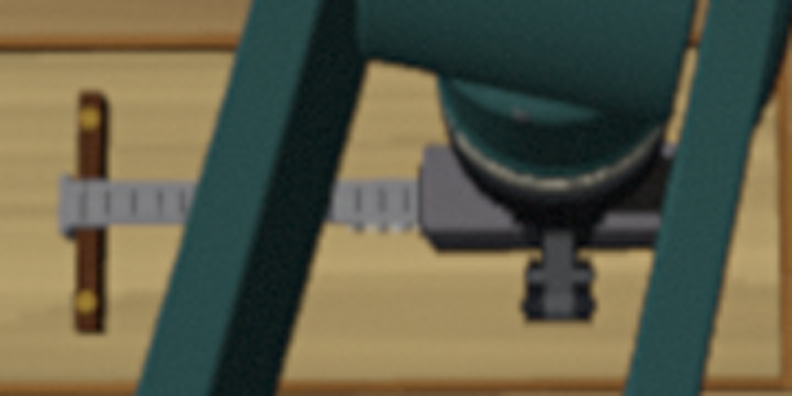

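>>> {"method": "drive_tool", "body": {"steps": [0,0.0007,-0.0005,0,0,0,0.02,0,0.0007,0,0,0,0,0.02,0,0,0,0,0,0,0.02]}}

```text
time_s: 14.8
tcp_pos: [0.569, -0.0482, 0.0443]
tcp_rot: [0.51, -0.508, 0.491, -0.491]
ft_force: [-4.4, 9.2, 5.0]
grip_width: 0.38
```

```bash
python3 avg.py 6
```

```text
15.1 F [-4.03  8.6   5.25] sd [0.41 0.39 0.31] P [ 0.56904 -0.04822  0.04435] M [ 1.676  0.769 -0.   ] 32.2
```

z stops firmly at the floor (0.0444 against the expected 0.0435; on a tooth top it would be 0.0485), so the fin is in a gap. The spring line gives ≈7.2 N here, and the neighbouring gap would give ≈9. I keep this one and release.

>>> {"method": "drive_tool", "body": {"steps": [0,-0.0007,-0.0005,0,0,0,0.02,0,0,0,0,0,0,0.06,0,0,0,0,0,0,0.06,0,0,0,0,0,0,0.06,0,0,0,0,0,0,0.06,0,0,0,0,0,0,0.06], "force": 20}}

```text
time_s: 15.7
tcp_pos: [0.5682, -0.0506, 0.0423]
tcp_rot: [-0.509, 0.509, -0.491, 0.492]
ft_force: [0.2, -0.7, 0.4]
grip_width: 0.696
```

```bash
python3 avg.py 4; python3 - <<'E'
from h import *
s=cam('side');t=cam('top')
crop(s,(300,190,370,270),7,'pics/s9.png');crop(t,(180,160,360,250),4.4,'pics/t9.png')
E
```

```text
15.9 F [0.3  0.11 0.18] sd [0.17 0.32 0.6 ] P [ 0.56797 -0.05029  0.04203] M [-0.028  0.003  0.013] 59.9
```

View pics/s9.png

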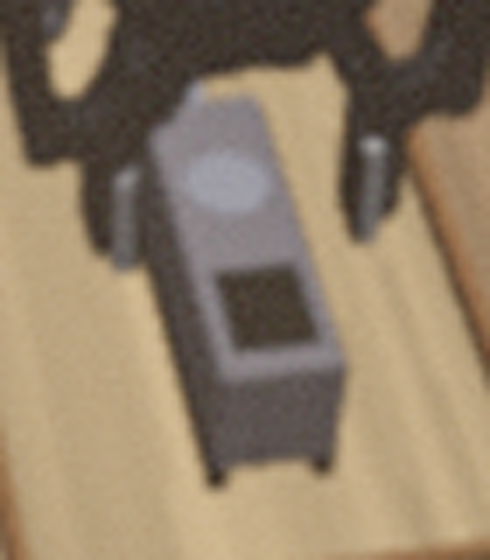

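View pics/t9.png

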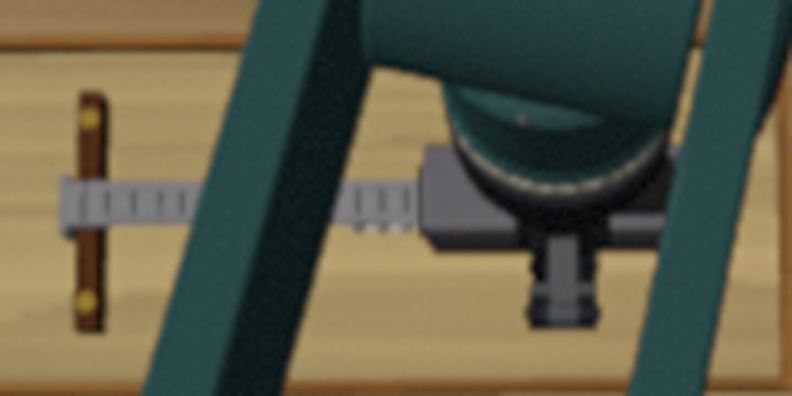

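```bash
python3 - <<'E'
import cv2,numpy as np
a=cv2.imread('pics/t8.png',0).astype(np.float32);b=cv2.imread('pics/t9.png',0).astype(np.float32);c=cv2.imread('pics/t7.png',0).astype(np.float32)
for n,(x0,x1,y0,y1) in dict(front=(395,450,150,250),ticks=(345,412,180,225),batten=(50,120,90,330)).items():
    f=lambda i:i[y0:y1,x0:x1]
    w=cv2.createHanningWindow((x1-x0,y1-y0),cv2.CV_32F)
    for m,p,q in (('7-8',c,a),('8-9',a,b)): print(n,m,np.array(cv2.phaseCorrelate(f(p),f(q),w)[0])/4.4*1.75,'mm')
E
```

```text
front 7-8 [-0.08367471 -0.01006456] mm
front 8-9 [0.04748158 0.03813241] mm
ticks 7-8 [-0.01129311  0.47358401] mm
ticks 8-9 [0.14341179 0.2364956 ] mm
batten 7-8 [-0.01485937  0.02002468] mm
batten 8-9 [0.00044171 0.01176008] mm
```

```bash
python3 - <<'E'
import cv2,numpy as np
I={k:cv2.imread(f'pics/t{k}.png',0).astype(float) for k in (7,8,9)}
for y0,y1 in ((152,175),(228,236),(185,215)):
    for k in I:
        p=I[k][y0:y1,400:440].mean(0); g=np.abs(np.gradient(p)); g[g<g.max()*.3]=0
        print(y0,k,'edge',(400+(g*np.arange(40)).sum()/g.sum()).round(2),'->mm per px .4')
E
```

```text
152 7 edge 413.01 ->mm per px .4
152 8 edge 419.37 ->mm per px .4
152 9 edge 419.5 ->mm per px .4
228 7 edge 415.31 ->mm per px .4
228 8 edge 419.85 ->mm per px .4
228 9 edge 418.99 ->mm per px .4
185 7 edge 412.1 ->mm per px .4
185 8 edge 414.88 ->mm per px .4
185 9 edge 414.63 ->mm per px .4
```

The front edge moved under 0.3 mm on release (8→9), against 2.2 mm for the known 2.1 mm move, so the pull remains ≈7.2 N. I retreat straight up, then clear of the view.

>>> {"method": "drive_tool", "body": {"steps": [0,-0.01,0,0,0,0,0.06,0,-0.02,0,0,0,0,0.06,0,-0.03,0,0,0,0,0.06,0,-0.03,0,0,0,0,0.06,0,-0.03,0,0,0,0,0.06,0.04,0,0,0,0,0,0.06,0.04,0,0,0,0,0,0.06,0.04,0,0,0,0,0,0.06,0.04,0,0,0,0,0,0.06,0.04,0,0,0,0,0,0.06]}}

```text
time_s: 17.0
tcp_pos: [0.575, -0.2515, 0.1631]
tcp_rot: [0.509, -0.509, 0.491, -0.492]
ft_force: [0.1, 0.1, 0.0]
grip_width: 0.704
```

>>> {"method": "drive_tool", "body": {"steps": [0.04,0,0,0,0,0,0.06,0.04,0,0,0,0,0,0.06,0,0,0,0,0,0,0.06,0,0,0,0,0,0,0.06]}}

```text
time_s: 17.4
tcp_pos: [0.5775, -0.3307, 0.1622]
tcp_rot: [0.508, -0.508, 0.492, -0.492]
ft_force: [0.2, 0.1, -0.6]
grip_width: 0.708
```

```bash
python3 - <<'E'
from h import *
s=cam('side');t=cam('top')
crop(s,(240,110,480,290),3.3,'pics/s10.png');crop(t,(120,70,390,260),2.9,'pics/t10.png');crop(t,(180,170,340,245),5,'pics/t11.png')
E
```

```text
(no output)
```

View pics/s10.png

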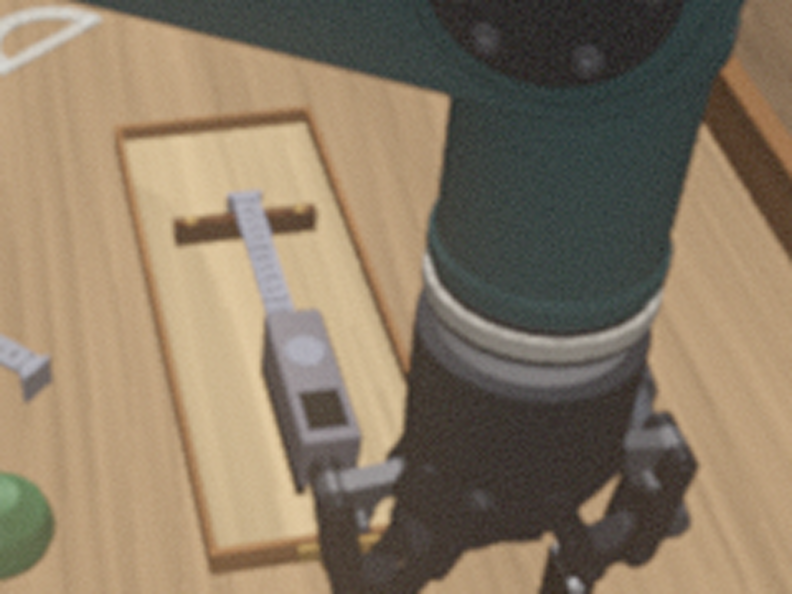

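View pics/t11.png

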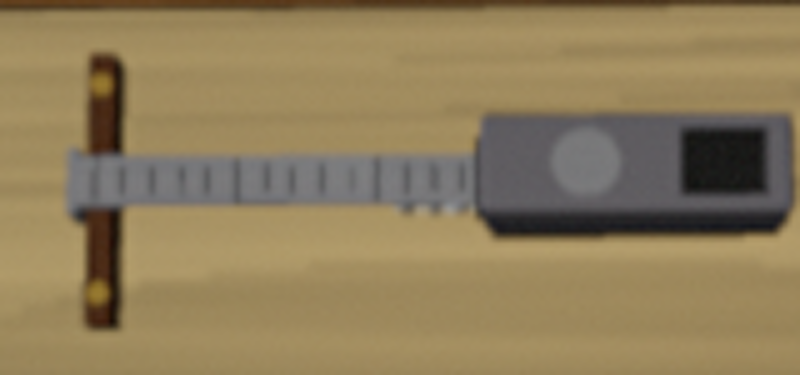

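View pics/t10.png

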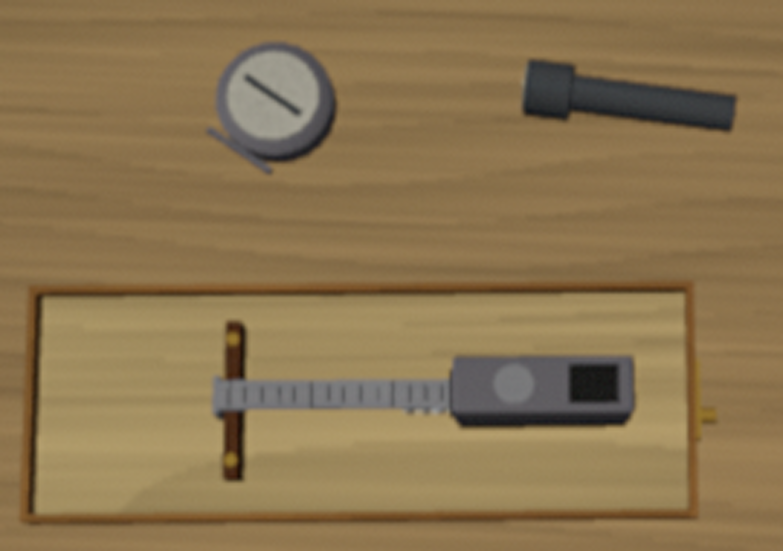

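```bash
python3 - <<'E'
from h import *
t=cam('top')
T=lambda p:((p[0]+.5)/5-.5+180,(p[1]+.5)/5-.5+170)
P=np.array([onz(t,T(p),.054) for p in [(485,114),(480,213),(794,211),(790,115)]]);c=P.mean(0);print(P.round(4),c.round(4))
u=np.array([np.cos(np.radians(92.05)),np.sin(np.radians(92.05))]);d=c[:2]-[.5667,-.0239];print('s',d@u,'lat',d@[-u[1],u[0]]);v=P[0]+P[1]-P[2]-P[3];print(np.degrees(np.arctan2(v[1],v[0])))
E
```

```text
[[ 0.5858  0.0052  0.054 ]
 [ 0.5508  0.0056  0.054 ]
 [ 0.5547 -0.1033  0.054 ]
 [ 0.5886 -0.1012  0.054 ]] [ 0.57   -0.0484  0.054 ]
s -0.024640545684838852 lat -0.0023937386284971977
91.80335749448724
```

The case centre is 24.6 mm behind rail_mid, which fits the gap at -25. It is 2.4 mm off the middle line with a yaw error of ≈0.3°. I hand in.

```bash
python3 -c "
from cell import manip
print(manip.finish_job(), manip.observe()['time_s'])"
```

```text
the job is handed in; nothing more can be done
the job is handed in; nothing more can be done
```

The rule is hooked over the batten, locked in the toothed rail and released. I handed the job in at about 17.5 s; `finish_job` gave no verdict. I gripped the right-hand rule, hooked it, drew it back about 35 mm past first contact, and lowered the fin into a gap.

- **Hook pull:** I put it at about 7.2 N, within 6.5–9.5. This comes from a line fitted to the wrist force while drawing back (about 181 N/m); I could not measure it directly after release. The next gap would have given about 9 N, closer to the limit. The case's front edge moved less than 0.3 mm when the fingers opened.
- **Position, from the top camera:** The case centre is 24.6 mm behind the rail's middle, which matches the gap at -25 mm. It is 2.4 mm off the middle line and within about 0.3° of the tray's direction. The picture shows the hook beyond the batten.
- **Height:** The case stopped firmly with the tool 0.9 mm higher than I predicted for the tray floor. On a tooth top it would have been about 5 mm higher. I judged it to be on the floor, but did not measure its height or level again after release.
- **Forces and other objects:** The last averaged wrist force reading while pressing down meant roughly 11 N on the tray, and the largest pull reading was about 9 N. No move went near the compass, torch or paperweight. All three looked undisturbed, but I did not measure them again.
- **Disagreements:** The two cameras differed by 2–5 mm and read heights about 5 mm low. I used the given heights and the robot's own z instead, and found the gap by feel.

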